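# Change the resin rack over to the red bottle

## Robot

A 7-joint arm with a two-finger parallel gripper is mounted at the origin on a cart in front of the work surface, level with it; the furniture and walls round the work are solid. World frame = base frame: x ahead of the robot, y to its left, z up, the work surface at z = 0. Lengths are in m, angles in rad, forces in N, time in s.
With the tool pointing down it reaches from about 0.425 to 0.925 m from the base axis. Payload 6.8 kg.
Tool frame: the origin (TCP) lies at the very end of the fingers, on their centre line; the grasp point (between the pads) lies bot.hold_point_z behind it (bot.hold_point_z is the distance from the TCP to the grasp point, in m); x points along the fingers, z is the direction in which the jaws open and shut, and the axes are right-handed (so a half turn about x gives the same grasp; the last joint's range is limited). The gripper opens to 85 mm and grips with 20 to 120 N. Pads are 22 mm wide; open, the fingers measure 114 mm over their backs; the gripper's body (76 mm by 85 mm) begins 54 mm behind the grasp point. The pads swing forward as they close: fully open they stand 13 mm farther back than shut.
Start: joints at [-1.247, 0.477, 0.022, 1.555, -0.011, 1.109, -0.083], TCP at [0.282, 0.613, 0.231] pointing down, gripper open.
Joint ranges: [-2.96, 2.96], [-0.34, 2.1], [-1.41, 1.46], [0.24, 2.44], [-1.37, 4.51], [0.17, 1.92], [-2.96, 2.96]. Speed limits (rad/s): [2.39, 2.39, 3.14, 3.14, 3.14, 3.14, 3.14].

## Interface

Orientations are given as a unit quaternion [w, x, y, z].
In Python, from station import bot gives the robot as it stands.
- The arm moves only by the tool drive_tool, never from a script. Its arguments are lists of equal length, an entry for each row: "slide": the shift along the world's x, y, z in mm, a list of three; "turn": the turn, a rotation vector about the world's x, y, z in rad, a list of three; "gripper": the opening, from 0 (shut) to 1 (fully open). A call has 1 to 10 rows; each row is the pose to reach, as a shift and turn from the pose measured when the call began; what a row does not reach only later rows make up. A row lasts 1/10 s, in which the tool goes at most 50 mm and 8.59 degrees, less where a joint would pass 70% of its speed; a pose out of reach is approached as far as the arm can. A call with a gripper value outside its range is refused whole. The fingers move at their own pace and stop on an object; "squeeze" is the grip in N (left out, the last holds). Time passes only in rows, so rows that repeat a pose let the fingers close. It gives the time, the measured TCP pose, the force and the opening at its end, in the units of the state.
- bot.get_obs(): the state, without advancing time (a new reading comes with each control period).
- bot.read_camera(name): name is "side" or "top" or "wrist"; returns a dict with "color" (384x512x3 uint8, red, green, blue), "fovy" (degrees; the focal length in pixels is half the picture's height over the tangent of half this angle, whatever the lens; pixels are square), "cx", "cy" (the principal point, pixels), "R" (3x3) and "t" (3): a world point X has camera coordinates R X + t. Camera axes: x right, y down, z forward; pixel columns grow to the right and rows downward; lengths in m; the calibration is good to about 2 mm. A picture is of the moment at which its call begins. There is no depth.
- bot.hand_in(): hands the job in, once; it reports no verdict.
The state is a dict: "t": time; "q": joint angles; "joint_vel": joint speeds; "joint_torque": joint torques, N m; "eef_pos": TCP position; "tool_rot": TCP orientation; "contact_force": force on the tool from outside, world axes, zero at the start; "torque": the same for the moment, N m; "gripper_width": opening from 0.0 (shut) to 1.0 (fully open).
Only numpy, scipy, OpenCV 4.12 (cv2) and the standard library are available. Lean on these libraries where they do the work, as an engineer would, in place of code of your own. Each camera call takes 0.05 s, during which the arm holds its last target.

## Task

The next part to be weighed in is the one in the red-capped bottle, and only that bottle may stand open. In the leaning bottle rack, press the push-pull cap of each other bottle that has been left up fully home until it snaps shut, and only then pull the red push-pull cap fully up until it snaps open. Leave the half-filled green cup standing on the scale undisturbed.

Things in the scene. Friction and masses are not known exactly. Their poses are not given: they have to be found in the camera images.
- rack: plywood rack, 165 x 290 mm base, about 130 mm high, fixed to the worktop; origin at the underside of its base, x axis to the rack's back, y axis along the row. Three bottles (54 mm thick, gripped by rubber rings so that they stay put) stand in it 80 mm apart, leaning 35 degrees to the rack's front (its -x side, which looks across the worktop to the right of the robot), in any order
- cap_blue (a joint): the blue push-pull cap on the bottle with the blue screw cap: a plain round knob 21 mm across and 18 mm high sliding along the bottle's axis. Value in m: 0 = pressed fully home (shut), 0.009 = pulled fully up (open, a white stem shows under it). A detent at mid-travel (0.0045) takes about 8 N to pass either way, then the cap snaps on; less than 0.002 counts as shut
- cap_red (a joint): the red push-pull cap on the bottle with the red screw cap: a plain round knob 21 mm across and 18 mm high sliding along the bottle's axis. Value in m: 0 = pressed fully home (shut), 0.009 = pulled fully up (open, a white stem shows under it). A detent at mid-travel (0.0045) takes about 8 N to pass either way, then the cap snaps on; less than 0.002 counts as shut
- cap_yellow (a joint): the yellow push-pull cap on the bottle with the yellow screw cap: a plain round knob 21 mm across and 18 mm high sliding along the bottle's axis. Value in m: 0 = pressed fully home (shut), 0.009 = pulled fully up (open, a white stem shows under it). A detent at mid-travel (0.0045) takes about 8 N to pass either way, then the cap snaps on; less than 0.002 counts as shut
- cap_blue_top (a point): centre of the flat top face of the blue push-pull cap; moves with the cap. Its z axis points out of the bottle along the slide (35 degrees from vertical, leaning to the front of the rack), its y axis runs along the row of bottles. The cap's gripping face reaches from this point 18 mm down the axis; shut, 1.5 mm more down the axis lies the rim of the fixed screw cap, 29 mm across
- cap_red_top (a point): centre of the flat top face of the red push-pull cap; moves with the cap. Its z axis points out of the bottle along the slide (35 degrees from vertical, leaning to the front of the rack), its y axis runs along the row of bottles. The cap's gripping face reaches from this point 18 mm down the axis; shut, 1.5 mm more down the axis lies the rim of the fixed screw cap, 29 mm across
- cap_yellow_top (a point): centre of the flat top face of the yellow push-pull cap; moves with the cap. Its z axis points out of the bottle along the slide (35 degrees from vertical, leaning to the front of the rack), its y axis runs along the row of bottles. The cap's gripping face reaches from this point 18 mm down the axis; shut, 1.5 mm more down the axis lies the rim of the fixed screw cap, 29 mm across
- cup: green mixing cup with a rest of amber resin, 62 mm across the rim, 56 mm high, loose; origin at the centre of its underside
- scale_plate (a point): centre of the 62 mm square weighing plate of the pocket scale (125 x 76 mm, fixed, plate 16 mm above the worktop, dust lid standing open at its back to about 140 mm); the cup stands here
Things that resemble listed ones, but are neither listed nor needed, are in the scene too. What is shaped like the part that bears scale_plate but orange is not meant.

How it is judged:
By the outcome, as a careful person would: the job done as asked, in the order asked, and still so for the second after the job is handed in, with the robot touching nothing.
It also fails if it takes over 42 s, if anything falls off the work surface, if the arm or the gripper's body presses on something with over 40 N, if the wrist force passes 120 N, or if a joint passes its speed limit or range.

## Working session

There is one attempt and no reset: what is moved stays moved. The work goes in short steps, Python scripts to look and compute and a tool call to move; the robot and the scene stay as the last step left them, time stands still between calls to the robot, and variables do not carry over. Pictures are saved under pics/ and viewed, and the job is handed in when it is done.

Besides the shell and the picture viewer there is one more tool, called after "Call:" in YAML: its name, and indented under it one key for each argument. drive_tool: Moves the arm, as the interface text tells. Its arguments: {"type":"object","properties":{"slide":{"type":"array"},"turn":{"type":"array"},"gripper":{"type":"array"},"squeeze":{"type":"number"}},"required":["slide","turn","gripper"]}

```bash
ls; mkdir -p pics
python3 - <<'E'
from station import bot
import cv2,numpy as np
print(bot.get_obs(), bot.hold_point_z)
for n in ["side","top","wrist"]:
    c=bot.read_camera(n); cv2.imwrite(f"pics/{n}0.png",cv2.cvtColor(c["color"],cv2.COLOR_RGB2BGR))
    print(n,c["fovy"],c["cx"],c["cy"],np.array(c["R"]).round(4).tolist(),np.array(c["t"]).round(4).tolist())
    import pickle; pickle.dump(c,open(f"{n}0.pkl","wb"))
E
```

```text
pics
{'t': 0.0, 'q': array([-1.24710998,  0.47777388,  0.02233149,  1.55647702, -0.01153351,
        1.10928019, -0.0831031 ]), 'joint_vel': array([-1.52326704e-03,  1.22330636e-03,  7.85077217e-05,  2.13599637e-04,
        7.23204428e-04,  9.23773155e-04,  1.77917297e-04]), 'joint_torque': array([ 2.69179036e-04, -5.96457446e+01,  1.60839479e+00, -2.81200987e+01,
        1.24722728e-02,  9.32920841e-03,  1.73325111e-05]), 'eef_pos': array([0.28223303, 0.61250321, 0.23033233]), 'tool_rot': array([ 0.59498118, -0.38166035,  0.59601969,  0.38091114]), 'contact_force': array([ 0.13079717,  0.36389902, -0.01044607]), 'torque': array([-0.01411511, -0.02110492, -0.01656852]), 'gripper_width': 1.0012036030694582} 0.0187
side 57.54763893101985 263.55070828545774 195.35294671571725 [[-0.965, -0.2617, 0.0144], [-0.1698, 0.5825, -0.7949], [0.1996, -0.7696, -0.6066]] [0.5486, 0.2338, 0.7291]
top 44.57770335680539 251.62977167724722 194.54779391585802 [[-0.0251, -0.9997, 0.0027], [-0.9751, 0.0239, -0.2206], [0.2205, -0.0082, -0.9754]] [-0.0813, 0.6101, 1.0104]
wrist 69.24083481552945 251.7628602461036 194.57320496141818 [[0.4198, 0.9076, -0.0033], [0.8661, -0.3996, 0.3003], [0.2712, -0.1289, -0.9539]] [-0.6729, -0.0383, 0.3812]
```

View pics/side0.png

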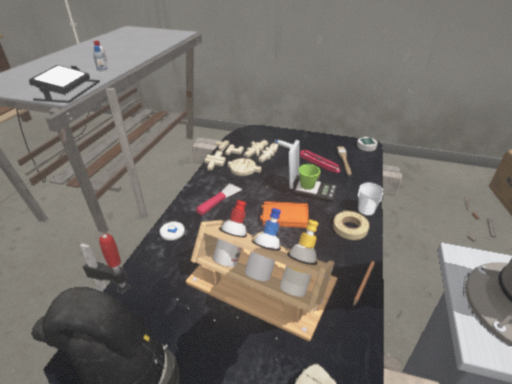

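View pics/top0.png

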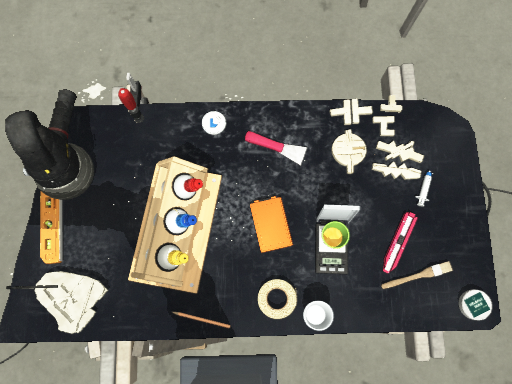

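View pics/wrist0.png

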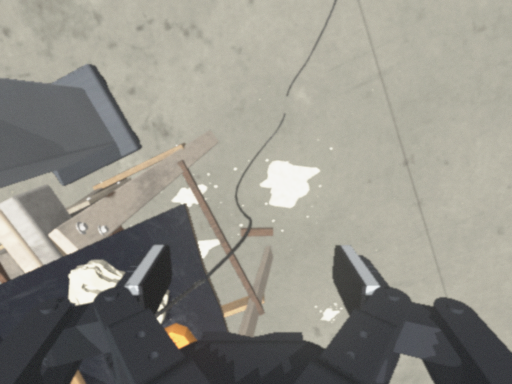

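Run:
```python
import cv2,pickle
s=cv2.imread("pics/side0.png");t=cv2.imread("pics/top0.png")
cv2.imwrite("pics/s1.png",cv2.resize(s[190:330,185:345],None,fx=5,fy=5,interpolation=cv2.INTER_CUBIC)[:600*2][:700])
cv2.imwrite("pics/s1a.png",cv2.resize(s[195:270,215:325],None,fx=7,fy=7,interpolation=cv2.INTER_CUBIC))
cv2.imwrite("pics/t1.png",cv2.resize(t[150:300,120:230],None,fx=4,fy=4,interpolation=cv2.INTER_CUBIC))
cv2.imwrite("pics/t1a.png",cv2.resize(t[165:275,155:220],None,fx=5,fy=5,interpolation=cv2.INTER_CUBIC))
```

```text
(no output)
```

View pics/s1a.png

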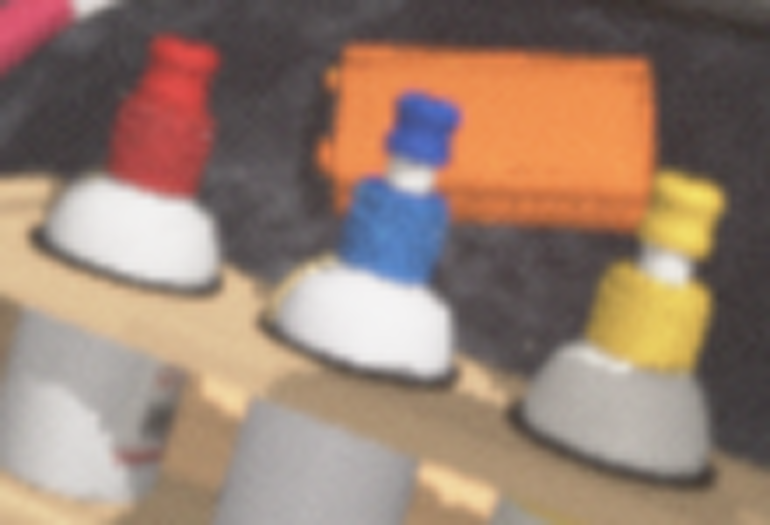

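View pics/t1a.png

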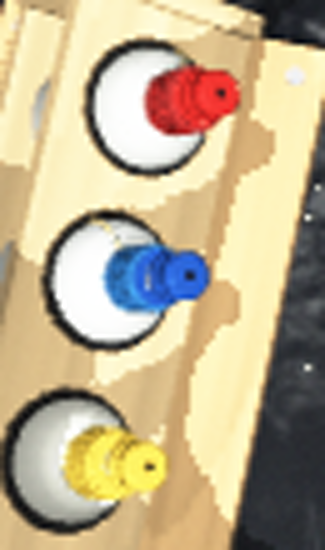

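View pics/t1.png

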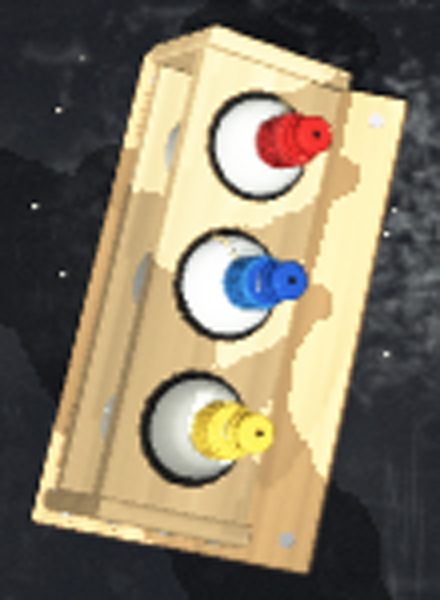

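```bash
cat > h.py <<'E'
import numpy as np,pickle,cv2
def K(c):
    f=192/np.tan(np.radians(c["fovy"])/2); return f
def P(c,X):
    p=np.array(c["R"])@np.asarray(X)+np.array(c["t"]); f=K(c)
    return np.array([c["cx"]+f*p[0]/p[2],c["cy"]+f*p[1]/p[2]])
def ray(c,uv):
    R=np.array(c["R"]);t=np.array(c["t"]);f=K(c)
    d=R.T@np.array([(uv[0]-c["cx"])/f,(uv[1]-c["cy"])/f,1]);return -R.T@t,d/np.linalg.norm(d)
def tri(obs):
    A=np.zeros((3,3));b=np.zeros(3)
    for c,uv in obs:
        o,d=ray(c,uv);M=np.eye(3)-np.outer(d,d);A+=M;b+=M@o
    X=np.linalg.solve(A,b)
    return X,[P(c,X)-np.array(uv) for c,uv in obs]
E
python3 - <<'E'
from h import *
s=pickle.load(open("side0.pkl","rb"));t=pickle.load(open("top0.pkl","rb"))
S=dict(r=(190,47),b=(430,104),y=(691,187));T=dict(r=(221,93),b=(189,275),y=(150,466))
X={}
for k in "rby":
    us=(np.array(S[k])+.5)/7-.5+[215,195];ut=(np.array(T[k])+.5)/5-.5+[155,165]
    X[k],e=tri([(s,us),(t,ut)]);print(k,X[k].round(4),np.round(e,2).tolist())
print(X['r']-X['b'],X['b']-X['y'],np.linalg.norm(X['r']-X['b']),np.linalg.norm(X['b']-X['y']))
# axis from yellow->blue
d=(X['b']-X['y']);print(np.degrees(np.arctan2(d[1],d[0])))
# rack base edges, z=~0.0 plane
def pl(c,uv,z):
    o,dd=ray(c,uv);return o+dd*(z-o[2])/dd[2]
for uv in [(405,98),(310,572),(33,521)]:
    u=(np.array(uv)+.5)/4-.5+[120,150];print(pl(t,u,0.012))
E
```

```text
r [0.6148 0.0155 0.1583] [[-0.01, -0.0], [0.0, 0.01]]
b [0.5365 0.0282 0.1638] [[0.18, 0.05], [-0.01, -0.18]]
y [0.4579 0.0437 0.1642] [[-0.02, -0.01], [-0.0, 0.02]]
[ 0.07828943 -0.0126864  -0.00553801] [ 0.07868881 -0.01552543 -0.00042712] 0.07950376712955273 0.08020692225997969
-11.16119965807414
[ 0.67368687 -0.02285047  0.012     ]
[0.39090669 0.0351425  0.012     ]
[0.42401873 0.19628636 0.012     ]
```

```bash
python3 - <<'E'
from h import *
from scipy.spatial.transform import Rotation as Rn
s=pickle.load(open("side0.pkl","rb"));t=pickle.load(open("top0.pkl","rb"))
for c in (s,t): print("cam",-np.array(c["R"]).T@c["t"])
print("TCP in side,top",P(s,[.282,.613,.23]),P(t,[.282,.613,.23]))
print("base",P(s,[0,0,0]),P(t,[0,0,0]))
print(tri([(s,(145,338)),(t,(75,152))]))
print(tri([(s,(45,325)),(t,(25,120))]))
q=np.array([0.595,-.3817,.596,.381]);R=Rn.from_quat(q[[1,2,3,0]]).as_matrix();print(R.round(3))
y=np.radians(-11.5)
for yy in (-11.5,):
    y=np.radians(yy);e=np.array([np.cos(y),np.sin(y),0]);f=np.array([np.sin(y),-np.cos(y),0]);a=np.sin(np.radians(35))*f+np.cos(np.radians(35))*np.array([0,0,1])
    print(e,f,a)
    tz0=np.cross(a,e)
    for n,z in (("e",e),("-e",-e),("p",tz0),("-p",-tz0)):
        M=np.stack([-a,np.cross(z,-a),z],1)
        print(n,Rn.from_matrix(M@R.T).as_rotvec().round(4),M.round(3).tolist())
E
python3 - <<'E'
import cv2
s=cv2.imread("pics/side0.png");t=cv2.imread("pics/top0.png")
a=cv2.resize(s[215:384,0:200],(480,400));b=cv2.resize(t[80:250,0:160],(320,340))
import numpy as np
o=np.zeros((400,800,3),np.uint8);o[:,:480]=a;o[:340,480:]=b;cv2.imwrite("pics/blob.png",o)
E
```

```text
cam [0.42362328 0.56845287 0.62016224]
cam [ 0.37005024 -0.08759164  1.1202705 ]
TCP in side,top [503.33245327 918.58378022] [-137.53259792  360.65269656]
base [526.65476235 307.46949231] [213.94945117 477.37032102]
(array([0.70506601, 0.30957767, 0.07379932]), [array([-7.59937322, -2.19310234]), array([1.38984431, 5.50457334])])
(array([0.76184053, 0.3833559 , 0.19082681]), [array([7.35320593, 1.20326678]), array([-2.17801773, -3.93164265])])
[[-0.001 -0.908  0.418]
 [-0.002  0.418  0.908]
 [-1.    -0.    -0.002]]
[ 0.9799247  -0.19936793  0.        ] [-0.19936793 -0.9799247   0.        ] [-0.11435275 -0.56206172  0.81915204]
e [ 0.5876  0.2959 -1.2959] [[0.114, 0.163, 0.98], [0.562, 0.803, -0.199], [-0.819, 0.574, 0.0]]
-e [ 0.3179 -0.6229  1.7392] [[0.114, -0.163, -0.98], [0.562, -0.803, 0.199], [-0.819, -0.574, -0.0]]
p [ 0.5835 -0.1908  0.2237] [[0.114, -0.98, 0.163], [0.562, 0.199, 0.803], [-0.819, 0.0, 0.574]]
-p [ 0.2741  0.8377 -2.7852] [[0.114, 0.98, -0.163], [0.562, -0.199, -0.803], [-0.819, 0.0, -0.574]]
```

View pics/blob.png

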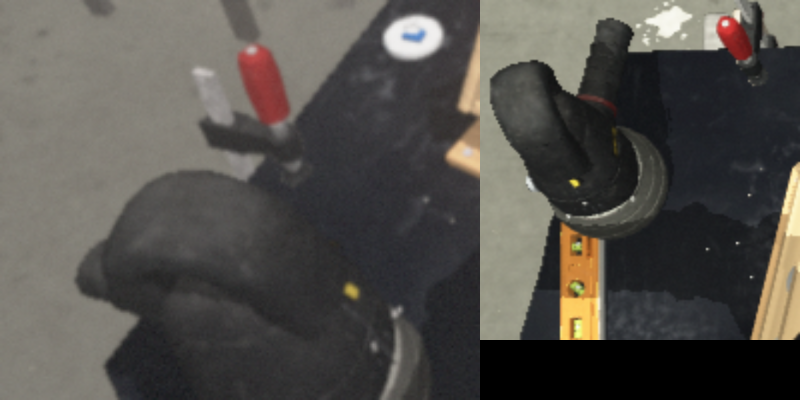

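Call:
drive_tool:
  slide:
    - [15, -38, 10]
    - [29, -77, 20]
    - [44, -115, 30]
    - [58, -154, 40]
    - [73, -192, 50]
    - [88, -230, 60]
    - [102, -269, 70]
    - [117, -307, 80]
    - [131, -346, 80]
    - [146, -384, 80]
  turn:
    - [0.035, 0.018, -0.078]
    - [0.071, 0.036, -0.156]
    - [0.106, 0.053, -0.233]
    - [0.141, 0.071, -0.311]
    - [0.176, 0.089, -0.389]
    - [0.212, 0.107, -0.467]
    - [0.247, 0.124, -0.544]
    - [0.282, 0.142, -0.622]
    - [0.317, 0.16, -0.7]
    - [0.353, 0.178, -0.778]
  gripper: [0, 0, 0, 0, 0, 0, 0, 0, 0, 0]
  squeeze: 30

```text
t: 1.15
eef_pos: [0.4287, 0.2269, 0.3112]
tool_rot: [0.697, 0.015, 0.669, 0.255]
contact_force: [1.2, 0.5, 0.5]
gripper_width: -0.001
```

Next to the blue stand-off (80 mm out along its axis).

```bash
cat >> h.py <<'E'
from scipy.spatial.transform import Rotation as Rn
y=np.radians(-11.5);e=np.array([np.cos(y),np.sin(y),0]);f=np.array([np.sin(y),-np.cos(y),0]);a=np.sin(np.radians(35))*f+np.cos(np.radians(35))*np.array([0,0,1])
M=np.stack([-a,np.cross(e,-a),e],1)
def go(target,Mt=M):
    from station import bot
    o=bot.get_obs();q=o["tool_rot"];R=Rn.from_quat(q[[1,2,3,0]]).as_matrix()
    print("shift mm",((target-o["eef_pos"])*1000).round(1),"turn",Rn.from_matrix(Mt@R.T).as_rotvec().round(4),"F",o["contact_force"].round(1),"w",round(o["gripper_width"],3),"t",o["t"])
B=np.array([.5365,.0282,.1638]);Y=np.array([.4579,.0437,.1642]);Rd=np.array([.6148,.0155,.1583])
E
python3 -c "
from h import *
go(B+.08*a)"
```

```text
shift mm [  98.6 -243.7  -81.8] turn [ 0.2324  0.1191 -0.5139] F [1.2 0.5 0.5] w -0.001 t 1.15
```

Call:
drive_tool:
  slide:
    - [14, -35, 0]
    - [28, -70, 0]
    - [42, -105, -5]
    - [56, -140, -15]
    - [70, -174, -35]
    - [84, -209, -55]
    - [99, -244, -82]
    - [99, -244, -82]
    - [99, -244, -82]
  turn:
    - [0.033, 0.017, -0.073]
    - [0.066, 0.034, -0.147]
    - [0.1, 0.051, -0.22]
    - [0.133, 0.068, -0.294]
    - [0.166, 0.085, -0.367]
    - [0.199, 0.102, -0.44]
    - [0.232, 0.119, -0.514]
    - [0.232, 0.119, -0.514]
    - [0.232, 0.119, -0.514]
  gripper: [0, 0, 0, 0, 0, 0, 0, 0, 0]

```text
t: 2.05
eef_pos: [0.5273, -0.0179, 0.228]
tool_rot: [0.692, 0.28, 0.651, 0.143]
contact_force: [-0.3, -0.3, 0.7]
gripper_width: -0.004
```

Run:
```python
from h import *
from station import bot
go(B+.08*a); print(bot.get_obs()["q"].round(2))
for n in ["side","top","wrist"]:
    c=bot.read_camera(n); pickle.dump(c,open(n+"1.pkl","wb"))
    im=cv2.cvtColor(c["color"],cv2.COLOR_RGB2BGR)
    cv2.imwrite(f"pics/{n}1.png",im)
    for k,X in zip("bry",(B,Rd,Y)): print(n,k,P(c,X).round(1), P(c,bot.get_obs()["eef_pos"]).round(1))
```

```text
shift mm [0.1 1.1 1.4] turn [ 0.0009 -0.0029  0.0016] F [-0.3 -0.3  0.7] w -0.004 t 2.05
[-0.21  0.35  0.6   1.99 -0.89  1.17  0.67]
side b [276.2 209.5] [286.8 171.9]
side r [241.7 201.3] [286.8 171.9]
side y [313.2 221.3] [286.8 171.9]
top b [192.4 219.4] [211.2 217.6]
top r [198.8 183.2] [211.2 217.6]
top y [184.6 257.8] [211.2 217.6]
wrist b [252.  202.4] [252.5 245.9]
wrist r [343.1 200.7] [252.5 245.9]
wrist y [157.1 202.7] [252.5 245.9]
```

View pics/wrist1.png

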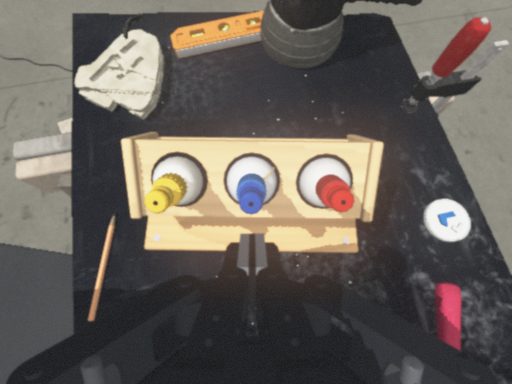

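View pics/side1.png

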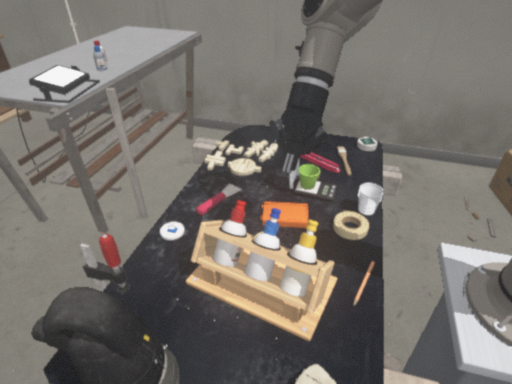

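Call:
drive_tool:
  slide:
    - [4, 20, -27]
    - [7, 37, -52]
    - [8, 43, -60]
    - [9, 46, -64]
    - [9, 47, -66]
    - [10, 49, -68]
    - [10, 50, -70]
    - [10, 51, -71]
  turn:
    - [0, 0, 0]
    - [0, 0, 0]
    - [0, 0, 0]
    - [0, 0, 0]
    - [0, 0, 0]
    - [0, 0, 0]
    - [0, 0, 0]
    - [0, 0, 0]
  gripper: [0, 0, 0, 0, 0, 0, 0, 0]

```text
t: 3.0
eef_pos: [0.5388, 0.034, 0.1604]
tool_rot: [0.694, 0.279, 0.648, 0.145]
contact_force: [-4.6, -6.3, 13.6]
gripper_width: -0.002
```

```bash
cat > look.py <<'E'
import sys
from h import *
from station import bot
tag=sys.argv[1]
o=bot.get_obs()
for n,X,in(("b",B),("y",Y),("r",Rd)):
    d=o["eef_pos"]-X; print(n,"along a %.1f  e %.1f  lat %.1f mm"%(d@a*1000,d@e*1000,d@np.cross(a,e)*1000))
print("F along a",o["contact_force"]@a,o["contact_force"].round(1),o["t"])
for n in sys.argv[2:]:
    c=bot.read_camera(n); pickle.dump(c,open(n+tag+".pkl","wb"))
    im=cv2.cvtColor(c["color"],cv2.COLOR_RGB2BGR)
    if n=="side": im=cv2.resize(im[170:270,200:340],None,fx=5,fy=5,interpolation=cv2.INTER_CUBIC)
    cv2.imwrite(f"pics/{n}{tag}.png",im)
E
python3 look.py 2 side wrist
```

```text
b along a -6.3  e 1.1  lat 3.1 mm
y along a -6.9  e 81.2  lat 3.3 mm
r along a -0.0  e -78.2  lat 3.6 mm
F along a 15.233454159674498 [-4.6 -6.3 13.6] 3.0
```

View pics/side2.png

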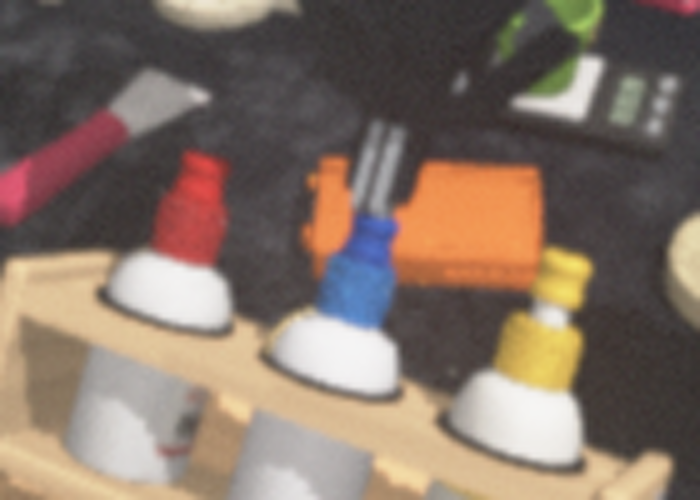

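View pics/wrist2.png

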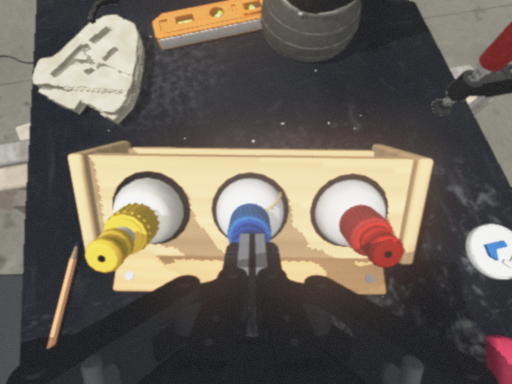

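Call:
drive_tool:
  slide:
    - [0, 0, -1]
    - [0, 1, -2]
    - [0, 1, -3]
    - [0, 1, -3]
  turn:
    - [0, 0, 0]
    - [0, 0, 0]
    - [0, 0, 0]
    - [0, 0, 0]
  gripper: [0, 0, 0, 0]

```text
t: 3.5
eef_pos: [0.5395, 0.0333, 0.1598]
tool_rot: [0.694, 0.28, 0.647, 0.145]
contact_force: [-7.6, -6.9, 19.3]
gripper_width: -0.004
```

```bash
python3 look.py 3
```

```text
b along a -6.5  e 1.9  lat 2.3 mm
y along a -7.1  e 82.0  lat 2.5 mm
r along a -0.1  e -77.4  lat 2.9 mm
F along a 20.57210061768657 [-7.6 -6.9 19.3] 3.5
```

Run:
```python
from h import *
go(np.array([.5393,.0334,.1598])+.035*a); go(Y+.03*a-.001*e);go(Y+.004*a-.001*e);go(Y-.008*a-.001*e)
```

```text
shift mm [ -4.2 -19.6  28.7] turn [-0.0017  0.0066  0.0012] F [-7.6 -6.9 19.3] w -0.004 t 3.5
shift mm [-86.   -6.3  29. ] turn [-0.0017  0.0066  0.0012] F [-7.6 -6.9 19.3] w -0.004 t 3.5
shift mm [-83.    8.3   7.7] turn [-0.0017  0.0066  0.0012] F [-7.6 -6.9 19.3] w -0.004 t 3.5
shift mm [-81.6  15.1  -2.2] turn [-0.0017  0.0066  0.0012] F [-7.6 -6.9 19.3] w -0.004 t 3.5
```

Call:
drive_tool:
  slide:
    - [-2, -10, 15]
    - [-4, -20, 29]
    - [-25, -16, 29]
    - [-50, -12, 29]
    - [-75, -8, 29]
    - [-86, -6, 29]
    - [-86, -6, 29]
    - [-86, -6, 29]
  turn:
    - [0, 0, 0]
    - [0, 0.003, 0]
    - [0, 0.006, 0]
    - [0, 0.006, 0]
    - [0, 0.006, 0]
    - [0, 0.006, 0]
    - [0, 0.006, 0]
    - [0, 0.006, 0]
  gripper: [0, 0, 0, 0, 0, 0, 0, 0]

```text
t: 4.3
eef_pos: [0.4547, 0.0272, 0.1892]
tool_rot: [0.693, 0.28, 0.649, 0.144]
contact_force: [0.9, 0.5, 0.2]
gripper_width: 0.002
```

```bash
python3 look.py 4 side wrist; python3 -c "
from h import *
go(Y+.004*a-.001*e);go(Y-.0075*a-.001*e)"
```

```text
b along a 30.7  e -80.0  lat 0.4 mm
y along a 30.1  e 0.2  lat 0.5 mm
r along a 37.0  e -159.2  lat 0.9 mm
F along a -0.2122686844413049 [0.9 0.5 0.2] 4.3
shift mm [  1.6  14.6 -21.5] turn [-0.001   0.0018  0.0011] F [ 0.2 -0.2 -0. ] w 0.001 t 4.4
shift mm [  2.9  21.  -30.9] turn [-0.001   0.0018  0.0011] F [ 0.2 -0.2 -0. ] w 0.001 t 4.4
```

View pics/side4.png

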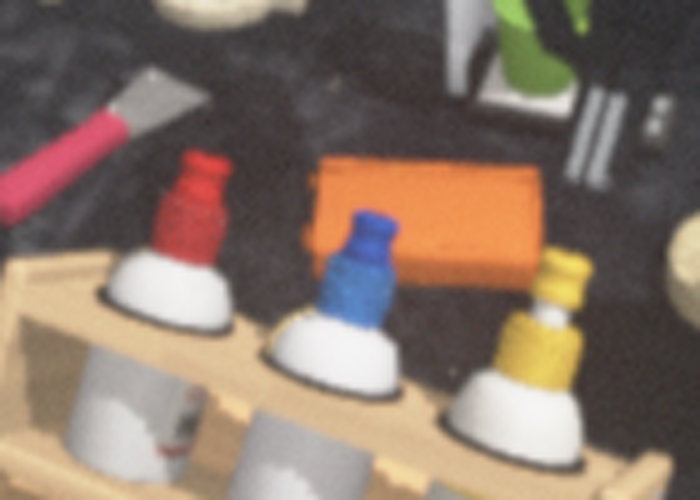

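View pics/wrist4.png

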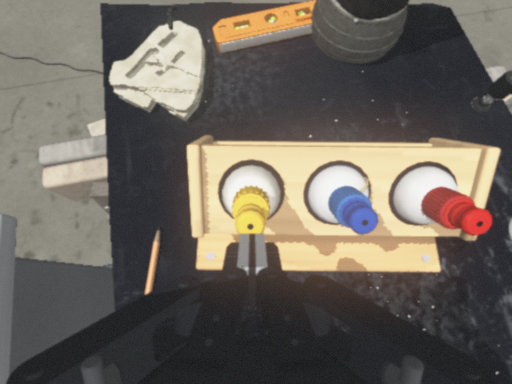

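Blue is shut (no white stem at (372,245) in the crop). Now I'll press yellow.

Call:
drive_tool:
  slide:
    - [1, 10, -14]
    - [2, 14, -21]
    - [2, 16, -24]
    - [3, 18, -27]
    - [3, 20, -30]
    - [3, 22, -33]
    - [3, 23, -35]
    - [3, 23, -35]
  turn:
    - [0, 0, 0]
    - [0, 0, 0]
    - [0, 0, 0]
    - [0, 0, 0]
    - [0, 0, 0]
    - [0, 0, 0]
    - [0, 0, 0]
    - [0, 0, 0]
  gripper: [0, 0, 0, 0, 0, 0, 0, 0]

```text
t: 5.2
eef_pos: [0.4586, 0.0478, 0.1572]
tool_rot: [0.694, 0.282, 0.647, 0.145]
contact_force: [-14.5, -14.8, 35.0]
gripper_width: -0.002
```

```bash
python3 look.py 5 side
```

```text
b along a -7.5  e -80.3  lat -0.7 mm
y along a -8.1  e -0.2  lat -0.6 mm
r along a -1.2  e -159.5  lat -0.2 mm
F along a 38.65823297872643 [-14.5 -14.8  35. ] 5.2
```

View pics/side5.png

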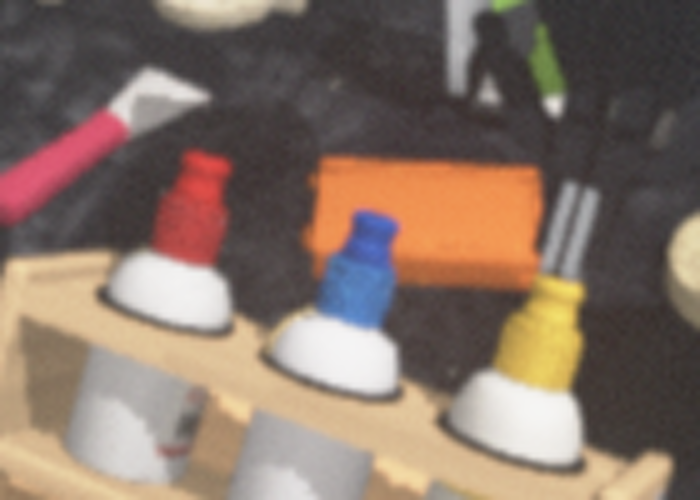

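```bash
python3 -c "
from h import *
go(Rd+.06*a)"
```

```text
shift mm [149.3 -66.1  50.2] turn [-0.0044  0.0053  0.0043] F [-14.3 -15.4  35.5] w -0.0 t 5.25
```

Call:
drive_tool:
  slide:
    - [-3, -14, 20]
    - [-5, -28, 42]
    - [20, -36, 50]
    - [53, -46, 50]
    - [86, -53, 50]
    - [120, -60, 50]
    - [149, -66, 50]
    - [149, -66, 50]
    - [149, -66, 50]
    - [149, -66, 50]
  turn:
    - [0, 0, 0]
    - [0, 0, 0]
    - [-0.004, 0.005, 0.004]
    - [-0.004, 0.005, 0.004]
    - [-0.004, 0.005, 0.004]
    - [-0.004, 0.005, 0.004]
    - [-0.004, 0.005, 0.004]
    - [-0.004, 0.005, 0.004]
    - [-0.004, 0.005, 0.004]
    - [-0.004, 0.005, 0.004]
  gripper: [0, 0, 0, 0.3, 0.5, 0.5, 0.5, 0.5, 0.5, 0.5]

```text
t: 6.25
eef_pos: [0.6065, -0.0181, 0.207]
tool_rot: [0.692, 0.28, 0.65, 0.144]
contact_force: [-0.2, -0.7, -0.5]
gripper_width: 0.501
```

```bash
python3 look.py 6 side wrist; python3 -c "
from h import *
go(Rd+.0*a);go(Rd-.018*a);go(Rd)"
```

```text
b along a 53.4  e 77.9  lat -1.0 mm
y along a 52.8  e 158.0  lat -0.8 mm
r along a 59.7  e -1.4  lat -0.4 mm
F along a 0.020318082735141706 [-0.2 -0.7 -0.5] 6.25
shift mm [  8.1  33.5 -49. ] turn [-0.001  -0.0002  0.0007] F [-0.6 -0.2 -0.1] w 0.502 t 6.35
shift mm [ 10.2  43.6 -63.8] turn [-0.001  -0.0002  0.0007] F [-0.6 -0.2 -0.1] w 0.502 t 6.35
shift mm [  8.1  33.5 -49. ] turn [-0.001  -0.0002  0.0007] F [-0.6 -0.2 -0.1] w 0.502 t 6.35
```

View pics/side6.png

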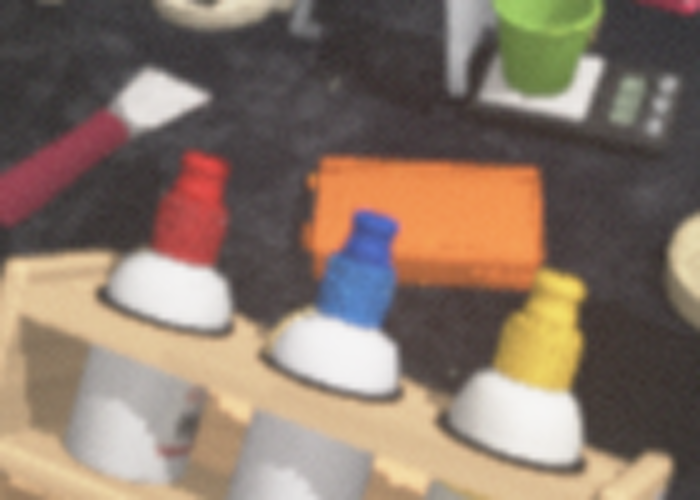

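View pics/wrist6.png

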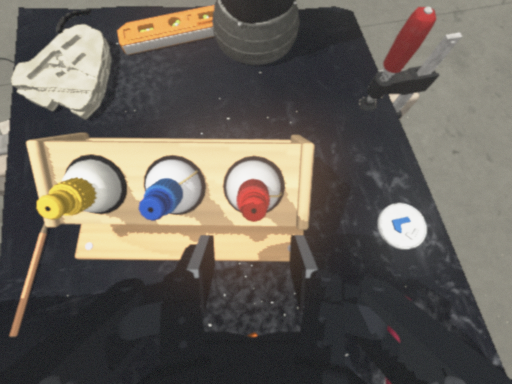

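Call:
drive_tool:
  slide:
    - [3, 14, -21]
    - [6, 29, -42]
    - [9, 39, -56]
    - [10, 43, -63]
    - [10, 43, -63]
    - [10, 43, -63]
  turn:
    - [0, 0, 0]
    - [0, 0, 0]
    - [0, 0, 0]
    - [0, 0, 0]
    - [0, 0, 0]
    - [0, 0, 0]
  gripper: [0.5, 0.5, 0.5, 0.5, 0.5, 0.5]

```text
t: 6.95
eef_pos: [0.617, 0.0241, 0.1449]
tool_rot: [0.693, 0.28, 0.649, 0.144]
contact_force: [0.1, -0.4, 0.5]
gripper_width: 0.501
```

```bash
python3 look.py 7 side wrist
```

```text
b along a -22.4  e 79.7  lat -1.0 mm
y along a -23.0  e 159.8  lat -0.8 mm
r along a -16.0  e 0.4  lat -0.4 mm
F along a 0.6475581602671904 [ 0.1 -0.4  0.5] 6.95
```

View pics/side7.png

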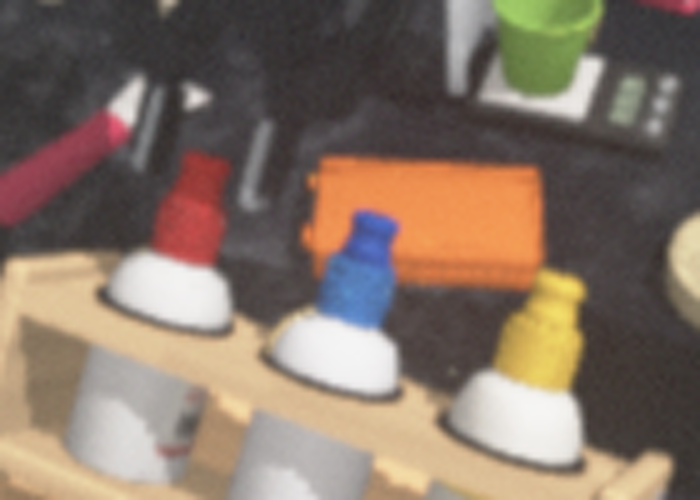

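View pics/wrist7.png

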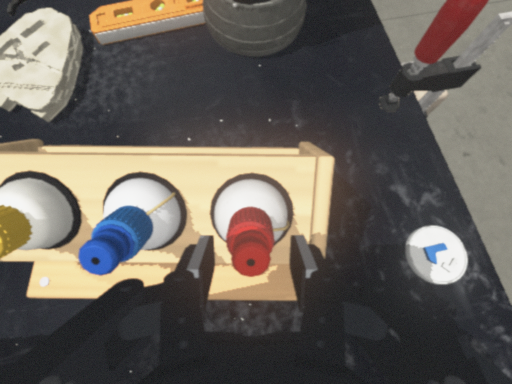

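Call:
drive_tool:
  slide:
    - [0, 0, 0]
    - [0, 0, 0]
    - [0, 0, 0]
    - [0, 0, 0]
    - [0, 0, 0]
    - [0, 0, 0]
    - [0, 0, 0]
  turn:
    - [0, 0, 0]
    - [0, 0, 0]
    - [0, 0, 0]
    - [0, 0, 0]
    - [0, 0, 0]
    - [0, 0, 0]
    - [0, 0, 0]
  gripper: [0.4, 0.3, 0.2, 0.2, 0.2, 0.2, 0.2]
  squeeze: 50

```text
t: 7.75
eef_pos: [0.6165, 0.0233, 0.1459]
tool_rot: [0.692, 0.28, 0.649, 0.144]
contact_force: [-4.9, -2.2, 5.4]
gripper_width: 0.224
```

```bash
python3 look.py 8 side wrist
```

```text
b along a -21.0  e 79.3  lat -1.1 mm
y along a -21.6  e 159.4  lat -1.0 mm
r along a -14.7  e 0.1  lat -0.6 mm
F along a 6.261643821482721 [-4.9 -2.2  5.4] 7.75
```

View pics/side8.png

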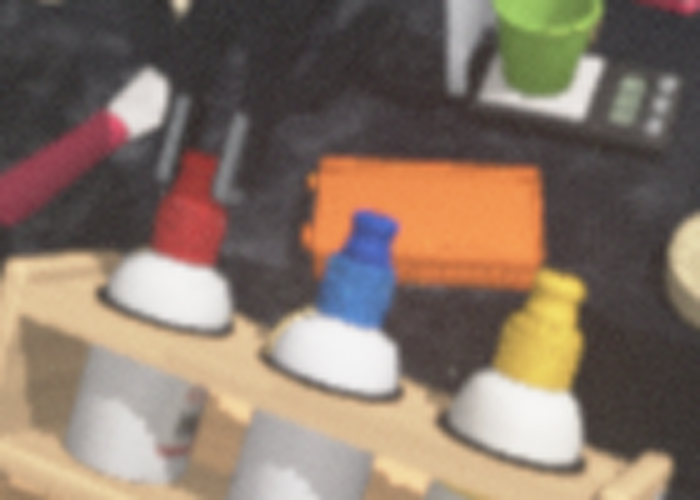

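View pics/wrist8.png

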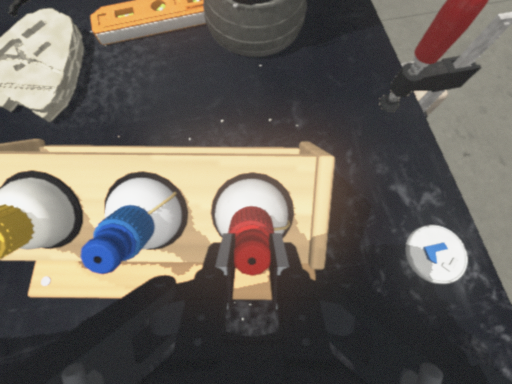

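Call:
drive_tool:
  slide:
    - [0, 0, 0]
    - [0, 0, 0]
    - [0, -1, 2]
    - [0, -2, 3]
    - [-1, -3, 5]
    - [-1, -5, 7]
    - [-1, -6, 9]
    - [-1, -7, 10]
    - [-1, -7, 10]
  turn:
    - [0, 0, 0]
    - [0, 0, 0]
    - [0, 0, 0]
    - [0, 0, 0]
    - [0, 0, 0]
    - [0, 0, 0]
    - [0, 0, 0]
    - [0, 0, 0]
    - [0, 0, 0]
  gripper: [0.1, 0.1, 0.1, 0.1, 0.1, 0.1, 0.1, 0.1, 0.1]
  squeeze: 60

```text
t: 8.75
eef_pos: [0.6152, 0.0179, 0.1539]
tool_rot: [0.692, 0.28, 0.65, 0.144]
contact_force: [5.5, 6.1, -16.5]
gripper_width: 0.214
```

```bash
python3 look.py 9 side wrist
```

```text
b along a -11.3  e 79.1  lat -1.1 mm
y along a -11.9  e 159.2  lat -0.9 mm
r along a -5.0  e -0.1  lat -0.5 mm
F along a -17.575005240644813 [  5.5   6.1 -16.5] 8.75
```

View pics/side9.png

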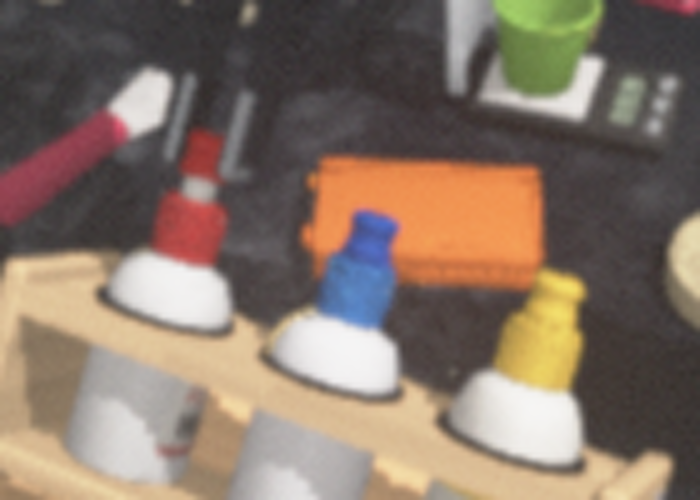

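View pics/wrist9.png

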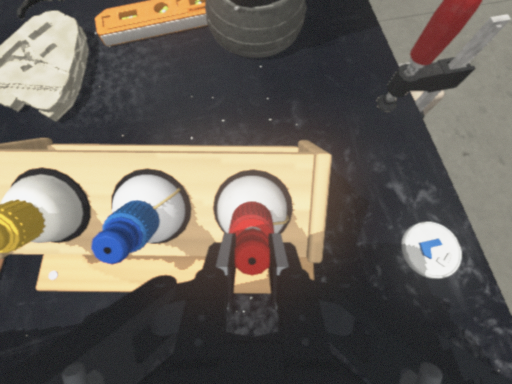

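Red's white stem shows at (202,188), and the cap is pulling against its upper stop. I'll release and retreat along the axis.

Call:
drive_tool:
  slide:
    - [0, 0, 0]
    - [0, 0, 0]
    - [0, 0, 0]
    - [0, -3, 4]
    - [-2, -11, 16]
    - [-6, -28, 41]
    - [-9, -45, 66]
    - [-9, -45, 80]
    - [-9, -45, 80]
  turn:
    - [0, 0, 0]
    - [0, 0, 0]
    - [0, 0, 0]
    - [0, 0, 0]
    - [0, 0, 0]
    - [0, 0, 0]
    - [0, 0, 0]
    - [0, 0, 0]
    - [0, 0, 0]
  gripper: [0.3, 0.45, 0.5, 0.5, 0.5, 0.5, 0.5, 0.5, 0.5]

```text
t: 9.75
eef_pos: [0.6074, -0.028, 0.2367]
tool_rot: [0.694, 0.28, 0.648, 0.144]
contact_force: [0.5, -0.4, -0.7]
gripper_width: 0.499
```

```bash
python3 look.py 10 side wrist top
```

```text
b along a 83.2  e 80.7  lat 8.3 mm
y along a 82.6  e 160.8  lat 8.4 mm
r along a 89.6  e 1.4  lat 8.8 mm
F along a -0.44251183788575815 [ 0.5 -0.4 -0.7] 9.75
```

View pics/side10.png

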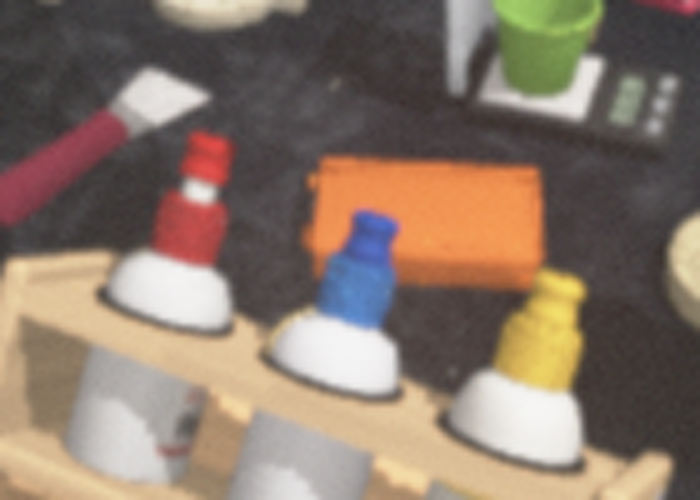

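View pics/wrist10.png

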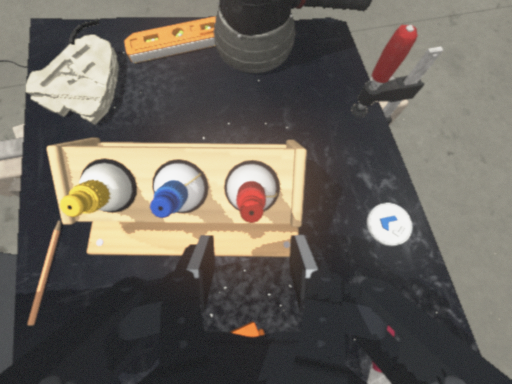

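View pics/top10.png

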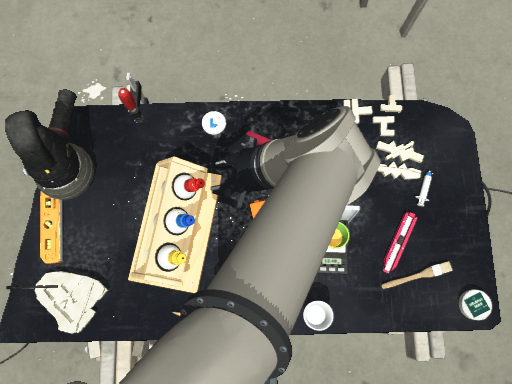

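Red is open, blue and yellow are shut, the cup hasn't moved, and the arm is clear. I'm handing in.

```bash
python3 -c "
from station import bot
print(bot.hand_in())"
```

```text
the job is handed in; nothing more can be done
None
```

The job is done and handed in, finished at about 10 s of the 42 s allowed. I pressed the blue cap shut, then the yellow, both with closed fingertips along the bottle axis. Only then did I grip the red cap and pull it up to its stop, moving about 9.7 mm and ending with about 17 N against it.

**Caps:** in the last side picture, a white stem shows only under the red cap, and blue and yellow sit flush on their screw caps.

**Cup and arm:** the green cup stands on the scale where it was in the earlier pictures. The arm is clear, with near-zero contact force.

**Forces and a mismatch:** the fingertip force on yellow reached about 39 N against its stop. That is close to the 40 N limit, though that limit covers the arm and gripper body rather than the fingertips. On blue, the stop came about 2.5 mm earlier than my camera estimate. It was stiff, at about 21 N, so I took it as fully home, and the picture agrees. Nothing else disagreed.

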